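# Lock a levelling post with its jam nut and cap it

## Task

Lock the levelling post: run the brass jam nut down its thread (clockwise seen from above) until it is firmly finger-tight on the red fibre washer, about 0.4 N m, without crushing the washer. Then put the orange cap over the tip of the post so that it sits upright and fully down, let go, and leave the vials, the box and the tape where they are.

Things in the scene. Friction and masses are not known exactly. Their poses are not given: they have to be found in the camera images.
- stand: Grey stand fixed to the bench: foot plate 90 x 90 x 10 mm, round boss 32 mm in diameter up to 45 mm, fixed upright threaded steel post 16 mm in diameter. Origin: centre of the underside, on the post's axis, z up. On the boss lie a steel collar and a red fibre washer (31 mm diameter), the nut's seat: its top is 48 to 54 mm above the bench, different each time and not reported.
- nut_mid (a point): Centre of the knurled round brass jam nut (44 mm diameter, 20 mm high) on the post's axis; grip at any yaw. Starts 67 mm above the bench, 3 to 9 mm (1.3 to 4.0 rad) above its seat. Clockwise from above lowers it by 14 mm a turn (2.23 mm per rad); it stays where it is let go. The post's tip is 30 mm above this point at the start, 33 to 40 mm when tight.
- post_tip (a point): Centre of the flat top of the fixed post, 97 mm above the bench. The top 3 mm are chamfered to 11 mm diameter.
- cap_mid (a point): Centre (half-way up) of the loose orange cap: round, 32 mm in diameter, 42 mm high, 50 g, z up, standing mouth down on the bench (this point 21 mm above it). Blind bore 21 mm in diameter, 18 mm deep from the mouth, which is 21 mm below this point. Fully down, the bore's end rests on the post's tip and this point is 3 mm above post_tip.
- vial_yellow: Bystander: vial with black cap and yellow filling, 23 mm diameter, 52 mm high, upright; origin at the centre of its underside.
- vial_white: Bystander: vial with white cap and brownish filling, 23 mm diameter, 52 mm high, upright; origin at the centre of its underside.
- box: Bystander: small blue and white cardboard box, 70 x 70 x 32 mm; origin at the centre of its underside.
- tape: Bystander: roll of beige tape lying flat, 68 mm diameter, 19 mm high; origin at the centre of its underside.
- nut: The same nut, origin at its underside's centre. Its nylon insert makes it run with about 0.06 N m of torque; once it touches the washer, the torque needed to turn it climbs by about 2 N m per rad (read at rest between turns it may be half lower). Turned with less than 0.3 N m it is not locked, over about 1 N m it crushes the washer; stop once 0.3 to 0.5 N m is felt, or 0.2 rad past a clear touch.
- cap: The same cap, origin at the centre of its mouth (underside).
- titration_stand: Fixed obstacle: tall burette stand with blue-jawed clamps at the front left of the bench, between the arm's start and the work; it fills about 250 mm round this point (the middle of its foot) and reaches 0.7 m above the bench top. Fold the arm back and lift the gripper before swinging past it.
Not all that is in view belongs to the job. What is shaped like the stand but turquoise is not meant.

How it is judged:
By the outcome, as a careful person would: the job done as asked, in the order asked, and still so for the second after the job is handed in, with the robot touching nothing.
It also fails if it takes over 72 s, if anything falls off the work surface, if the arm or the gripper's body presses on something with over 40 N, if the wrist force passes 120 N, or if a joint passes its speed limit or range.

## Robot

A 6-joint arm with a two-finger parallel gripper is mounted at the origin on a cart in front of the work surface, level with it; the furniture and walls round the work are solid. World frame = base frame: x ahead of the robot, y to its left, z up, the work surface at z = 0. Lengths are in m, angles in rad, forces in N, time in s.
With the tool pointing down it reaches from about 0.25 to 0.8 m from the base axis. Payload 3.9 kg.
Tool frame: the origin (TCP) lies between the finger pads; the fingertips stand 11 mm ahead of it and the grasp point (between the pads) lies 8 mm behind it; z points along the fingers, y is the line along which they close (so a half turn about z gives the same grasp; the last joint's range is limited). The gripper opens to 85 mm and grips with 20 to 120 N. Pads are 22 mm wide; open, the fingers measure 114 mm over their backs; the gripper's body (76 mm by 85 mm) begins 54 mm behind the grasp point. The pads swing forward as they close: fully open they stand 13 mm farther back than shut.
Start: joints at [1.241, 0.26, -0.138, 1.173, 0, 1.571], TCP at [0.17, 0.497, 0.242] pointing down, gripper open.
Joint ranges: [-2.78, 2.78], [-0.83, 1.72], [-1.28, 1.37], [-1.9, 2.12], [-1.57, 1.48], [-3.14, 3.14]. Speed limits (rad/s): [2.57, 2.57, 3.14, 3.14, 3.14, 3.14].

## Interface

Orientations are given as [roll, pitch, yaw] about the fixed x, y, z axes, in that order (R = Rz(yaw) Ry(pitch) Rx(roll)).
In Python, from rig import ctrl gives the robot as it stands.
- The arm moves only by the shell command python3 -m creep 'ROWS'. ROWS is JSON, a list of rows, each a list of 7 numbers: the shift along the tool's x, y, z scaled (see below), then the turn, a rotation vector about the tool's x, y, z scaled (see below), then the gripper command: -1 is fully open, 1 is shut, values between are in proportion. A call has exactly 8 rows; each row is the pose to reach, as a shift and turn from the pose commanded when the call began, along the tool's axes at that moment; what a row does not reach only later rows make up. The controller multiplies each number of a shift by 50 cm and each number of a turn by 120 degrees. A row lasts 1/10 s, in which the tool goes at most 50 mm and 8.59 degrees, less where a joint would pass 70% of its speed; a pose out of reach is approached as far as the arm can. A call with a number of a shift or a turn outside -1 to 1 is refused whole. A call with a gripper value outside its range is refused whole. The fingers move at their own pace and stop on an object; the grip force is fixed at half the most. Time passes only in rows, so rows that repeat a pose let the fingers close, or fill a call up. It gives the time, the measured TCP pose, the force, the opening and the grip force at its end, in the units of the state.
- ctrl.read_state(): the state, without advancing time (a new reading comes with each control period).
- ctrl.camera(name): name is "scene" or "top"; returns (picture, depth): 480x640x3 uint8, red, green, blue; 480x640 float32, m along the optical axis (not along the pixel's ray), 0 where there is no reading.
- ctrl.camera_info(name): a dict with "camera_matrix" (3x3 intrinsics, pixels), "R" (3x3) and "t" (3): a world point X has camera coordinates R X + t. Camera axes: x right, y down, z forward; pixel columns grow to the right and rows downward; lengths in m; the calibration is good to about 2 mm. A picture is of the moment at which its call begins. camera_info takes no time and is no camera call.
- ctrl.close_job(): hands the job in; it is judged then, once.
The state is a dict: "clock": time; "q": joint angles; "qd": joint speeds; "joint_torque": joint torques, N m; "tcp_pos": TCP position; "ee_rot": TCP orientation; "contact_force": force on the tool from outside, world axes, zero at the start; "torque": the same for the moment, N m; "opening": opening from 0.0 (shut) to 1.0 (fully open); "gripper_force": force on a finger pad.
Only numpy, scipy, OpenCV 4.12 (cv2) and the standard library are available. Lean on these libraries where they do the work, as an engineer would, in place of code of your own. Each camera call takes 0.05 s, during which the arm holds its last target. There are 200 camera calls.

## Working session

There is one attempt and no reset: what is moved stays moved. The work goes in short steps, Python scripts to look and compute and a shell command to move; the robot and the scene stay as the last step left them, time stands still between calls to the robot, and variables do not carry over. Pictures are saved under pics/ and viewed, at most 10 in all, crops included, and the job is handed in when it is done.

```bash
ls; mkdir -p pics; python3 - <<'E'
from rig import ctrl
import cv2,numpy as np,pickle
s=ctrl.read_state();print({k:np.round(v,3) for k,v in s.items()})
D={}
for n in("scene","top"):
    p,d=ctrl.camera(n);i=ctrl.camera_info(n);D[n]=(p,d,i)
    cv2.imwrite(f"pics/{n}0.png",p[:,:,::-1]);print(n,np.round(i["camera_matrix"],1),np.round(i["R"],3),np.round(i["t"],3))
pickle.dump(D,open("d0.pkl","wb"))
E
```

```text
pics
{'clock': np.float64(0.0), 'q': array([ 1.241,  0.261, -0.139,  1.173,  0.   ,  1.571]), 'qd': array([-0.001,  0.   ,  0.   ,  0.   , -0.001, -0.   ]), 'joint_torque': array([-0.0000e+00, -4.0567e+01,  2.5392e+01,  1.9000e-02, -0.0000e+00,
        0.0000e+00]), 'tcp_pos': array([0.17 , 0.496, 0.241]), 'ee_rot': array([-3.14 , -0.   ,  2.812]), 'contact_force': array([ 0.46 , -0.366,  0.546]), 'torque': array([0.006, 0.003, 0.063]), 'gripper_force': np.float64(0.0), 'opening': np.float64(0.997)}
scene [[552.    0.  327.8]
 [  0.  552.  231.3]
 [  0.    0.    1. ]] [[-0.894 -0.447 -0.016]
 [-0.224  0.479 -0.849]
 [ 0.388 -0.755 -0.529]] [0.482 0.106 1.055]
top [[438.4   0.  321.6]
 [  0.  438.4 249.1]
 [  0.    0.    1. ]] [[ 0.028 -1.    -0.007]
 [-0.996 -0.028 -0.085]
 [ 0.084  0.009 -0.996]] [0.081 0.5   1.025]
```

View pics/scene0.png

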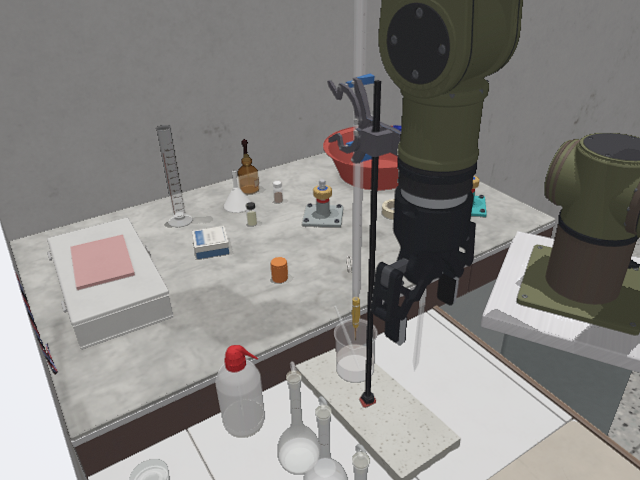

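View pics/top0.png

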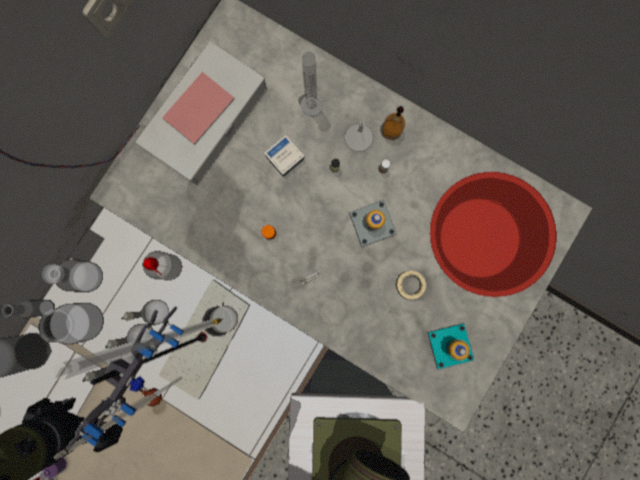

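The scene view shows the grey stand at (323,205), the orange cap at (279,270), and the burette stand in front of the arm at (370,250). The top view shows the grey stand with the nut at (375,220), the cap at (269,232), the vials at (335,165) and (384,166), the tape at (411,285), and the turquoise decoy at (451,346).

```bash
cat > h.py <<'E'
import numpy as np,cv2
def ray(i,u,v,z):
    K,R,t=map(np.array,(i["camera_matrix"],i["R"],i["t"])); o=-R.T@t
    d=R.T@np.linalg.inv(K)@[u,v,1]; return o+d*(z-o[2])/d[2]
def pt(i,u,v,d):
    K,R,t=map(np.array,(i["camera_matrix"],i["R"],i["t"])); return R.T@(np.linalg.inv(K)@[u,v,1]*d-t)
def px(i,X):
    K,R,t=map(np.array,(i["camera_matrix"],i["R"],i["t"])); c=K@(R@X+t); return c[:2]/c[2]
def mask(p,lo,hi,box):
    h=cv2.cvtColor(p,cv2.COLOR_RGB2HSV); m=cv2.inRange(h,lo,hi); b=np.zeros_like(m); x0,y0,x1,y1=box; b[y0:y1,x0:x1]=m[y0:y1,x0:x1]
    c,_=cv2.findContours(b,cv2.RETR_EXTERNAL,cv2.CHAIN_APPROX_NONE); return max(c,key=cv2.contourArea),b
E
python3 - <<'E'
import pickle;from h import *
D=pickle.load(open("d0.pkl","rb"))
p,d,i=D["top"]
c,b=mask(p,(3,150,80),(18,255,255),(240,210,300,260)); print("cap",cv2.minEnclosingCircle(c),cv2.boundingRect(c))
v,u=np.nonzero(b);P=np.array([pt(i,a,e,d[e,a]) for a,e in zip(u,v)]);T=P[P[:,2]>.037]
print("cap top",T.mean(0),len(T),T.max(0)-T.min(0),P[:,2].max())
# stand region point cloud
v,u=np.mgrid[195:250,345:402];P=np.array([pt(i,a,e,d[e,a]) for a,e in zip(u.ravel(),v.ravel())])
for lo,hi in((.005,.015),(.07,.085),(.09,.105)):
    T=P[(P[:,2]>lo)&(P[:,2]<hi)];print(lo,len(T),T.mean(0) if len(T) else 0,(T.max(0)+T.min(0))/2,T.max(0)-T.min(0))
pl=P[(P[:,2]>.004)&(P[:,2]<.016)]
print("plate rect",cv2.minAreaRect((pl[:,:2]*1000).astype(np.float32)))
c,b=mask(p,(15,90,80),(30,255,255),(345,195,402,250));(cx,cy),r=cv2.minEnclosingCircle(c);print("nut",cx,cy,r,ray(i,cx,cy,.077))
# others in top, plus scene check
for nm,box,z in(("vy",(325,155,345,175),.052),("vw",(378,157,392,176),.052),("tape",(395,268,428,302),.019)):
    x0,y0,x1,y1=box;v,u=np.mgrid[y0:y1,x0:x1];Q=np.array([pt(i,a,e,d[e,a]) for a,e in zip(u.ravel(),v.ravel())]);T=Q[Q[:,2]>z*.7];print(nm,len(T),T.mean(0),T.max(0)-T.min(0))
v,u=np.mgrid[130:180,260:310];Q=np.array([pt(i,a,e,d[e,a]) for a,e in zip(u.ravel(),v.ravel())]);T=Q[(Q[:,2]>.025)];print("box",T.mean(0))
p2,d2,i2=D["scene"]
c,b=mask(p2,(3,150,80),(14,255,255),(262,250,300,290));print("cap scene",cv2.boundingRect(c),px(i2,[0,0,0]))
v,u=np.nonzero(b);P=np.array([pt(i2,a,e,d2[e,a]) for a,e in zip(u,v)]);T=P[(P[:,2]>.039)];print(len(T),T.mean(0),P[:,2].max())
v,u=np.mgrid[175:232,298:348];P=np.array([pt(i2,a,e,d2[e,a]) for a,e in zip(u.ravel(),v.ravel())])
for lo,hi in((.074,.082),(.094,.1)):
    T=P[(P[:,2]>lo)&(P[:,2]<hi)];print("scene",lo,len(T),T.mean(0) if len(T) else 0)
v,u=np.mgrid[300:480,0:300:1];P=np.array([pt(i,a,e,d[e,a]) for a,e in zip(u.ravel(),v.ravel())]);T=P[(P[:,2]>.25)];
for z in(.25,.35,.45,.55):
  T=P[(P[:,2]>z)&(P[:,2]<z+.1)];print(z,len(T),np.percentile(T[:,0],[2,50,98]),np.percentile(T[:,1],[2,50,98]))
a=cv2.resize(p[180:260,240:420],(720,320),interpolation=cv2.INTER_CUBIC);b=cv2.resize(p2[170:290,255:355],None,fx=2.3,fy=2.3,interpolation=cv2.INTER_CUBIC)
o=np.zeros((600,720,3),np.uint8);o[:320]=a;o[320:320+276,:230]=b;cv2.imwrite("pics/crop.png",o[:,:,::-1])
E
```

```text
cap ((268.125, 231.8125), 7.214723110198975) (262, 225, 14, 14)
cap top [0.53372973 0.22268086 0.0421241 ] 140 [0.03109177 0.02865435 0.00954678] 0.046975408445706926
0.005 995 [ 0.56152124 -0.02343738  0.01032443] [ 0.56588215 -0.02933122  0.0099965 ] [0.12900183 0.13301141 0.00997642]
0.07 239 [ 0.56432096 -0.02509178  0.07676062] [ 0.56523529 -0.02598648  0.07768157] [0.04195139 0.04337741 0.01383885]
0.09 35 [ 0.56467532 -0.02523084  0.096585  ] [ 0.5646995  -0.02508301  0.09625728] [0.01358724 0.01322507 0.01039131]
plate rect ((568.9033813476562, -28.0400390625), (134.178466796875, 135.766357421875), 0.5788593292236328)
nut 375.28082275390625 218.97488403320312 9.761500358581543 [ 0.56480332 -0.02519219  0.077     ]
vy 82 [0.68758779 0.06957716 0.08758822] [0.30064492 0.02676634 1.0272713 ]
vw 81 [ 0.68798394 -0.04366064  0.08769251] [0.30036148 0.1459287  1.02737376]
tape 374 [ 0.4178157  -0.11279666  0.05240643] [0.06661901 0.23877586 1.05034939]
box [0.71787043 0.1912775  0.04534347]
cap scene (271, 258, 16, 25) [580.00172119 286.73411495]
119 [0.53250165 0.2257223  0.04184948] 0.04572675903283195
scene 0.074 110 [ 0.56317902 -0.02019738  0.07672835]
scene 0.094 15 [ 0.56370871 -0.02353051  0.09640625]
0.25 1517 [0.13830679 0.19246903 0.32910394] [0.318925   0.4365143  0.55919008]
0.35 4848 [0.1515008  0.21395473 0.35550662] [0.31802593 0.39623137 0.50108602]
0.45 3048 [0.15232478 0.19762237 0.33122235] [0.31837592 0.46225387 0.49856544]
0.55 853 [0.31730528 0.32651357 0.33270683] [0.31722678 0.32073462 0.33077497]
```

View pics/crop.png

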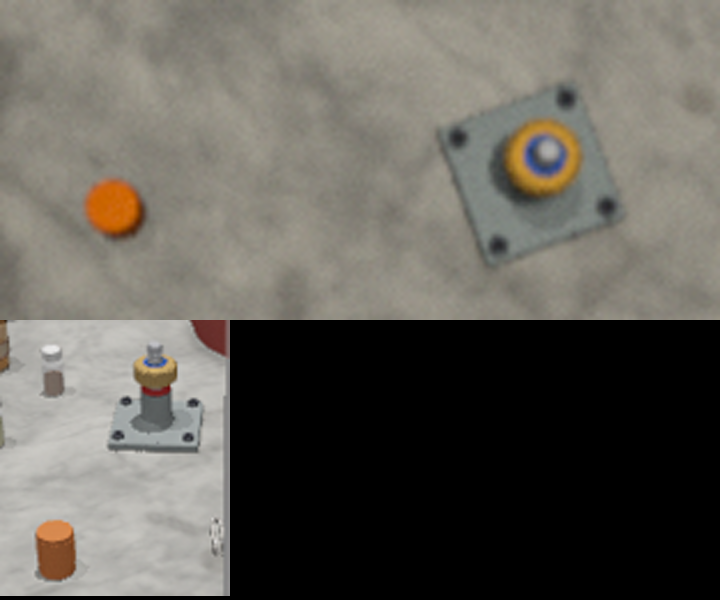

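Crops: the cap is upright at (113,208). The brass nut with its steel tip is at (545,155) on the grey plate, and the red washer is visible under the nut. That puts the post at about (0.564, -0.024) and the cap at about (0.533, 0.223), with heights matching the given sizes. Next I'll map the burette stand so the swing clears it.

```bash
python3 - <<'E'
import pickle;from h import *
D=pickle.load(open("d0.pkl","rb"))
for n in("top","scene"):
  p,d,i=D[n];h=cv2.cvtColor(p,cv2.COLOR_RGB2HSV)
  m=cv2.inRange(h,(95,120,60),(125,255,255)); 
  if n=="top": m[:300]=0;m[:,260:]=0
  else: m[:60]=0;m[120:]=0;m[:,:320]=0;m[:,400:]=0
  k,l,st,_=cv2.connectedComponentsWithStats(m)
  for j in range(1,k):
    if st[j,4]>8:
      v,u=np.nonzero(l==j);P=np.array([pt(i,a,e,d[e,a]) for a,e in zip(u,v) if d[e,a]>0]);print(n,st[j],np.round(np.percentile(P,[5,50,95],axis=0),3).tolist())
# rod in scene: dark pixels columns 360-385
p,d,i=D["scene"]
for e in range(85,405,20):
  row=p[e,355:390].astype(int).sum(1); a=355+row.argmin(); print(e,a,row.min(),np.round(pt(i,a,e,d[e,a]),3))
# cloud of both cams in region near stand, high
P=[]
for n in("top","scene"):
  p,d,i=D[n];v,u=np.mgrid[0:480:2,0:640:2]
  P+= [pt(i,a,e,d[e,a]) for a,e in zip(u.ravel(),v.ravel()) if d[e,a]>0]
P=np.array(P)
for z in np.arange(0.0,.9,.1):
  print("z",round(z,2))
  Q=P[(P[:,2]>z+.02)&(P[:,2]<z+.12)&(P[:,0]>-.1)&(P[:,0]<.6)&(P[:,1]>-.1)&(P[:,1]<.7)]
  H,_,_=np.histogram2d(Q[:,0],Q[:,1],bins=[14,16],range=[[-.1,.6],[-.1,.7]])
  for r in range(13,-1,-1): print("%5.2f "%(-.1+.05*r)," ".join("%3d"%x if x else "  ." for x in H[r]))
E
```

```text
top [171 325  12  10  51] [[0.329, 0.311, 0.36], [0.334, 0.318, 0.362], [0.34, 0.326, 0.363]]
top [150 330  14  12  82] [[0.328, 0.311, 0.441], [0.335, 0.318, 0.445], [0.34, 0.327, 0.447]]
top [168 339  10   9  52] [[0.307, 0.32, 0.349], [0.313, 0.324, 0.353], [0.32, 0.33, 0.385]]
top [139 349  14  10  87] [[0.306, 0.32, 0.452], [0.313, 0.324, 0.457], [0.32, 0.333, 0.488]]
top [130 377  13  14 128] [[0.251, 0.353, 0.4], [0.259, 0.358, 0.408], [0.266, 0.367, 0.411]]
top [121 403  13  12  87] [[0.201, 0.385, 0.348], [0.207, 0.393, 0.352], [0.214, 0.4, 0.355]]
top [117 420   8   7  40] [[0.184, 0.394, 0.357], [0.188, 0.397, 0.361], [0.197, 0.403, 0.379]]
top [ 82 423  21  23 228] [[0.187, 0.384, 0.443], [0.204, 0.396, 0.456], [0.213, 0.408, 0.458]]
scene [357  74  17  10 112] [[0.306, 0.323, 0.449], [0.311, 0.331, 0.454], [0.317, 0.339, 0.457]]
scene [346  81   7   6  21] [[0.333, 0.325, 0.44], [0.336, 0.328, 0.443], [0.34, 0.33, 0.446]]
85 380 64 [0.271 0.388 0.466]
105 379 66 [0.271 0.388 0.443]
125 378 71 [0.271 0.391 0.42 ]
145 359 162 [0.309 0.357 0.375]
165 377 66 [0.27  0.39  0.3
[... 8649 characters left out ...]
.   .   .   .   .   .   .   .   .   .   .   .   .   .   .   .
 0.30    .   .   .   .   .   .   .   .   .   .   .   .   .   .   .   .
 0.25    .   .   .   .   .   .   .   .   .   .   .   .   .   .   .   .
 0.20    .   .   .   .   .   .   .   .   .   .   .   .   .   .   .   .
 0.15    .   .   .   .   .   .   .   .   .   .   .   .   .   .   .   .
 0.10    .   .   .   .   .   .   .   .   .   .   .   .   .   .   .   .
 0.05    .   .   .   .   .   .   .   .   .   .   .   .   .   .   .   .
 0.00    .   .   .   .   .   .   .   .   .   .   .   .   .   .   .   .
-0.05    .   .   .   .   .   .   .   .   .   .   .   .   .   .   .   .
-0.10    .   .   .   .   .   .   .   .   .   .   .   .   .   .   .   .
```

Burette stand: rod at about (0.27, 0.39), clamps from (0.19, 0.40) to (0.335, 0.32), and nothing nearer the base than about r = 0.41. First I move left, up and back, away from it.

```bash
python3 -m creep '[[0.1,0,-0.1,0,0,0,-1],[0.2,0,-0.2,0,0,0,-1],[0.2,-0.1,-0.3,0,0,0,-1],[0.2,-0.2,-0.4,0,0,0,-1],[0.2,-0.3,-0.4,0,0,0,-1],[0.2,-0.4,-0.4,0,0,0,-1],[0.2,-0.5,-0.4,0,0,0,-1],[0.2,-0.5,-0.4,0,0,0,-1]]'; python3 -c "
from rig import ctrl;s=ctrl.read_state();print(s['q'],s['tcp_pos'],s['ee_rot'])"
```

```text
clock: 0.9
tcp_pos: [-0.0054, 0.2923, 0.4422]
ee_rot: [-3.142, -0.0, 2.811]
contact_force: [-0.5, 0.6, -0.2]
opening: 0.999
gripper_force: 0.0
[ 1.58906538e+00 -1.53786681e-01 -6.71243675e-02  1.65742317e+00
  3.11828132e-04  1.91942627e+00] [-0.00543705  0.29229561  0.44218008] [-3.14151947e+00 -3.05186980e-04  2.81123175e+00]
```

Now swing round at r of about 0.25 and z of about 0.46. I work out the numbers first.

```bash
cat >> h.py <<'E'
from scipy.spatial.transform import Rotation as Ro
def state():
    from rig import ctrl; return ctrl.read_state()
def sh(targets,s=None):
    s=s or state(); R=Ro.from_euler("xyz",s["ee_rot"]).as_matrix()
    for X in targets: print(np.round(X,3),np.round(R.T@(np.array(X)-s["tcp_pos"])/.5,3).tolist())
E
python3 - <<'E'
from h import *
sh([[.25*np.cos(a),.25*np.sin(a),.46] for a in np.radians([90,80,69,58,47,36,25,14])])
E
```

```text
[0.   0.25 0.46] [-0.038, -0.076, -0.036]
[0.043 0.246 0.46 ] [-0.122, -0.056, -0.036]
[0.09  0.233 0.46 ] [-0.218, -0.05, -0.036]
[0.132 0.212 0.46 ] [-0.313, -0.062, -0.036]
[0.17  0.183 0.46 ] [-0.404, -0.093, -0.036]
[0.202 0.147 0.46 ] [-0.487, -0.14, -0.036]
[0.227 0.106 0.46 ] [-0.56, -0.203, -0.036]
[0.243 0.06  0.46 ] [-0.62, -0.278, -0.036]
```

```bash
python3 -m creep '[[-0.04,-0.08,-0.04,0,0,0,-1],[-0.12,-0.06,-0.04,0,0,-0.07,-1],[-0.21,-0.05,-0.04,0,0,-0.14,-1],[-0.3,-0.06,-0.04,0,0,-0.21,-1],[-0.38,-0.09,-0.04,0,0,-0.28,-1],[-0.46,-0.13,-0.04,0,0,-0.35,-1],[-0.53,-0.18,-0.04,0,0,-0.42,-1],[-0.6,-0.25,-0.04,0,0,-0.49,-1]]'; python3 -c "
from h import *;s=state();print(s['q'],s['tcp_pos'],s['ee_rot']);sh([[.35,0,.4],[.45,-.01,.3],[.564,-.024,.2]],s)"
```

```text
clock: 1.7
tcp_pos: [0.1859, 0.1522, 0.4617]
ee_rot: [-3.141, -0.0, -2.804]
contact_force: [0.6, 0.9, -0.8]
opening: 1.0
gripper_force: 0.0
[ 6.86194546e-01 -2.32556580e-01 -7.09762967e-02  1.73283511e+00
 -3.84237542e-05  3.48170231e-01] [0.18585883 0.15219529 0.46172604] [-3.14140011e+00 -4.17877315e-04 -2.80356837e+00]
[0.35 0.   0.4 ] [-0.209, -0.396, 0.123]
[ 0.45 -0.01  0.3 ] [-0.391, -0.481, 0.323]
[ 0.564 -0.024  0.2  ] [-0.597, -0.583, 0.523]
```

```bash
python3 -m creep '[[-0.02,-0.08,0,0,0,-0.07,-1],[-0.05,-0.16,0,0,0,-0.14,-1],[-0.07,-0.24,0,0,0,-0.21,-1],[-0.14,-0.32,0,0,0,-0.28,-1],[-0.21,-0.4,0,0,0,-0.35,-1],[-0.3,-0.44,0.06,0,0,-0.42,-1],[-0.39,-0.48,0.12,0,0,-0.49,-1],[-0.45,-0.5,0.18,0,0,-0.55,-1]]'; python3 -c "
from h import *;s=state();print(s['q'],s['tcp_pos'],s['ee_rot']);sh([[.35,0,.4],[.45,-.01,.3],[.564,-.024,.2]],s)"
```

```text
clock: 2.5
tcp_pos: [0.4339, -0.0031, 0.4017]
ee_rot: [-3.14, 0.0, -1.832]
contact_force: [0.9, 0.1, 0.4]
opening: 1.005
gripper_force: 0.0
[-6.98382936e-03  8.02468481e-02  4.88840110e-02  1.53742872e+00
 -1.09358749e-04 -1.31707337e+00] [ 0.43392637 -0.00306435  0.4017449 ] [-3.13962462e+00  3.97357905e-04 -1.83150284e+00]
[0.35 0.   0.4 ] [0.037, 0.164, 0.003]
[ 0.45 -0.01  0.3 ] [0.005, -0.034, 0.204]
[ 0.564 -0.024  0.2  ] [-0.026, -0.261, 0.404]
```

```bash
python3 -m creep '[[0,-0.05,0.06,0,0,-0.07,-1],[-0.01,-0.1,0.12,0,0,-0.14,-1],[-0.01,-0.15,0.18,0,0,-0.21,-1],[-0.02,-0.2,0.24,0,0,-0.28,-1],[-0.026,-0.26,0.3,0,0,-0.35,-1],[-0.026,-0.26,0.36,0,0,-0.42,-1],[-0.026,-0.26,0.42,0,0,-0.49,-1],[-0.026,-0.26,0.42,0,0,-0.56,-1]]'; python3 -c "
from h import *;s=state();print(s['q'],s['tcp_pos'],s['ee_rot']);sh([[.564,-.024,.12],[.564,-.024,.057]],s)"
```

```text
clock: 3.3
tcp_pos: [0.557, -0.023, 0.1866]
ee_rot: [3.136, 0.009, -0.657]
contact_force: [-0.9, 0.4, -0.3]
opening: 0.999
gripper_force: 0.0
[-4.12558764e-02  3.51150429e-01 -1.54509391e-01  1.07561562e+00
 -1.00409278e-06 -2.52617659e+00] [ 0.55703284 -0.02299424  0.18661637] [ 3.13554211  0.00855591 -0.65669782]
[ 0.564 -0.024  0.12 ] [0.013, -0.008, 0.133]
[ 0.564 -0.024  0.057] [0.014, -0.008, 0.259]
```

```bash
python3 -m creep '[[0,0,0,0,0,-0.06,-1],[0,0,0,0,0,-0.12,-1],[0,0,0,0,0,-0.18,-1],[0,0,0,0,0,-0.18,-1],[0,0,0,0,0,-0.18,-1],[0,0,0,0,0,-0.18,-1],[0,0,0,0,0,-0.18,-1],[0,0,0,0,0,-0.18,-1]]'; python3 -c "
from h import *;s=state();print(s['q'],s['tcp_pos'],s['ee_rot'],s['contact_force'],s['torque']);sh([[.564,-.024,.12],[.564,-.024,.056]],s)"
```

```text
clock: 4.1
tcp_pos: [0.5606, -0.0231, 0.1921]
ee_rot: [3.142, 0.0, -0.286]
contact_force: [0.1, 0.4, 0.0]
opening: 1.004
gripper_force: 0.0
[-4.11277380e-02  3.46423299e-01 -1.46790707e-01  1.07762195e+00
 -1.74173156e-05 -2.89646857e+00] [ 0.56064398 -0.02307642  0.19208585] [ 3.14156614e+00  3.42181059e-05 -2.86251818e-01] [0.13593778 0.40053708 0.0086673 ] [0.03354827 0.01870781 0.0102995 ]
[ 0.564 -0.024  0.12 ] [0.007, -0.0, 0.144]
[ 0.564 -0.024  0.056] [0.007, -0.0, 0.272]
```

```bash
python3 -m creep '[[0.007,0,0.05,0,0,0,-1],[0.007,0,0.1,0,0,0,-1],[0.007,0,0.15,0,0,0,-1],[0.007,0,0.2,0,0,0,-1],[0.007,0,0.24,0,0,0,-1],[0.007,0,0.268,0,0,0,-1],[0.007,0,0.268,0,0,0,-1],[0.007,0,0.268,0,0,0,-1]]'; python3 - <<'E'
from h import *;s=state();print(s['q'],s['tcp_pos'],s['ee_rot'],s['contact_force'],s['torque'])
from rig import ctrl
p,d=ctrl.camera("scene");p2,_=ctrl.camera("top")
o=np.hstack([cv2.resize(p[140:250,265:375],(400,400),interpolation=2),cv2.resize(p2[185:255,340:410],(400,400),interpolation=2)]);cv2.imwrite("pics/nut1.png",o[:,:,::-1])
E
```

```text
clock: 4.9
tcp_pos: [0.5641, -0.0241, 0.0582]
ee_rot: [3.142, 0.0, -0.286]
contact_force: [0.2, 0.3, 0.0]
opening: 1.001
gripper_force: 0.0
[-4.26330133e-02  4.64508771e-01 -3.42545335e-01  7.64031135e-01
  4.57780102e-06 -2.89840506e+00] [ 0.56405506 -0.02406053  0.05822668] [ 3.14152753e+00  2.81514786e-04 -2.85820615e-01] [0.15092451 0.30599106 0.01895963] [0.000473   0.01354805 0.02249473]
```

View pics/nut1.png

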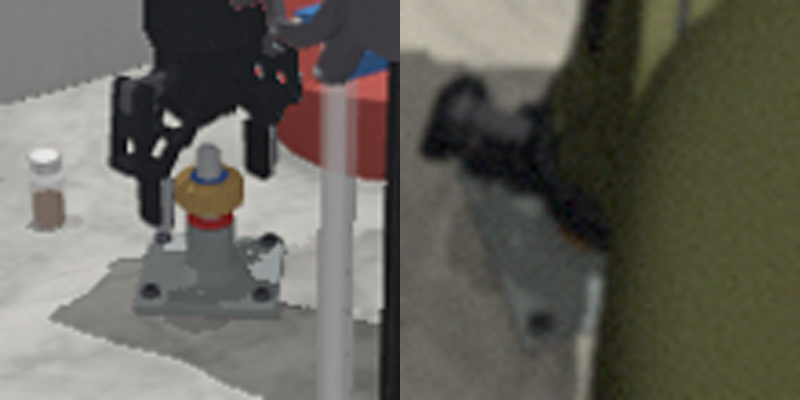

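The scene view shows the fingers straddling the brass nut at (208,192), level with it, with the red washer just under it. Closing now.

```bash
python3 -m creep '[[0,0,0,0,0,0,1],[0,0,0,0,0,0,1],[0,0,0,0,0,0,1],[0,0,0,0,0,0,1],[0,0,0,0,0,0,1],[0,0,0,0,0,0,1],[0,0,0,0,0,0,1],[0,0,0,0,0,0,1]]'; python3 - <<'E'
from h import *;s=state();print(s['tcp_pos'],s['contact_force'],s['torque'],s['opening'],s['gripper_force'])
E
```

```text
clock: 5.8
tcp_pos: [0.5639, -0.0263, 0.0593]
ee_rot: [3.137, -0.002, -0.287]
contact_force: [-2.4, -5.9, 7.3]
opening: 0.495
gripper_force: 60.0
[ 0.56387459 -0.02626994  0.05929587] [-2.43454743 -5.91821099  7.31648536] [-1.18348994  0.58955105 -0.00647716] 0.4948570787628642 59.96659755706787
```

```bash
python3 -m creep '[[0,0.005,-0.002,0,0,0,1],[0,0.005,-0.002,0,0,0.05,1],[0,0.005,-0.001,0,0,0.1,1],[0,0.005,-0.001,0,0,0.16,1],[0,0.005,0,0,0,0.22,1],[0,0.005,0.001,0,0,0.28,1],[0,0.005,0.001,0,0,0.28,1],[0,0.005,0.001,0,0,0.28,1]]'; python3 - <<'E'
from h import *;s=state();print(s['q'][5],s['tcp_pos'],s['ee_rot'],s['contact_force'],s['torque'],s['opening'])
E
```

```text
clock: 6.6
tcp_pos: [0.5645, -0.0253, 0.0581]
ee_rot: [-3.138, 0.0, -0.869]
contact_force: [2.6, 5.1, 1.0]
opening: 0.498
gripper_force: 62.4
-2.3191566727921002 [ 0.56445776 -0.02533396  0.05806901] [-3.13835818e+00  4.48506605e-04 -8.68669616e-01] [2.60688303 5.05944312 0.98521777] [ 0.70606024 -0.25289817 -0.06058773] 0.49795306231294356
```

```bash
python3 -m creep '[[-0.001,-0.002,0,0,0,0.04,1],[-0.001,-0.002,0.001,0,0,0.08,1],[-0.001,-0.002,0.001,0,0,0.12,1],[-0.001,-0.002,0.002,0,0,0.16,1],[-0.001,-0.002,0.002,0,0,0.2,1],[-0.001,-0.002,0.0025,0,0,0.25,1],[-0.001,-0.002,0.0025,0,0,0.25,1],[-0.001,-0.002,0.0025,0,0,0.25,1]]'; python3 - <<'E'
from h import *;s=state();print(s['q'][5],s['tcp_pos'],s['ee_rot'],s['contact_force'],s['torque'],s['opening'])
E
```

```text
clock: 7.4
tcp_pos: [0.5655, -0.0247, 0.0569]
ee_rot: [-3.138, 0.001, -1.392]
contact_force: [4.0, 3.3, 0.7]
opening: 0.5
gripper_force: 62.4
-1.7939417666255653 [ 0.56552193 -0.02473496  0.05693623] [-3.13805642e+00  9.99452959e-04 -1.39231719e+00] [4.01343109 3.28935114 0.6868074 ] [ 0.54581136 -0.39483073 -0.04652493] 0.5000560981204789
```

```bash
python3 -m creep '[[-0.002,-0.002,0,0,0,0,1],[-0.002,-0.002,0,0,0,0.03,1],[-0.002,-0.002,0,0,0,0.06,1],[-0.002,-0.002,0.001,0,0,0.09,1],[-0.002,-0.002,0.001,0,0,0.12,1],[-0.002,-0.002,0.001,0,0,0.12,1],[-0.002,-0.002,0.001,0,0,0.12,1],[-0.002,-0.002,0.001,0,0,0.12,1]]'; python3 - <<'E'
from h import *;s=state();print(s['q'][5],s['tcp_pos'],s['ee_rot'],s['contact_force'],s['torque'],s['opening'])
E
```

```text
clock: 8.2
tcp_pos: [0.5661, -0.0246, 0.0563]
ee_rot: [-3.139, -0.001, -1.645]
contact_force: [5.5, -0.3, 0.7]
opening: 0.497
gripper_force: 62.4
-1.5395608014163564 [ 0.56605617 -0.02464369  0.05634407] [-3.13880342e+00 -5.07934206e-04 -1.64521687e+00] [ 5.50888204 -0.27891798  0.72897661] [-0.06721249 -0.71239358 -0.0565876 ] 0.49715486147024696
```

```bash
python3 -m creep '[[0,-0.003,0,0,0,0,1],[0,-0.003,0,0,0,0.03,1],[0,-0.003,0,0,0,0.06,1],[0,-0.003,0.001,0,0,0.09,1],[0,-0.003,0.001,0,0,0.12,1],[0,-0.003,0.001,0,0,0.12,1],[0,-0.003,0.001,0,0,0.12,1],[0,-0.003,0.001,0,0,0.12,1]]'; python3 - <<'E'
from h import *;s=state();print(s['q'][5],s['tcp_pos'],s['ee_rot'],s['contact_force'],s['torque'],s['opening'])
E
```

```text
clock: 9.0
tcp_pos: [0.5667, -0.0247, 0.0558]
ee_rot: [-3.14, -0.0, -1.897]
contact_force: [4.7, -1.7, 5.2]
opening: 0.495
gripper_force: 62.7
-1.287605431885473 [ 0.56665222 -0.02473062  0.05576962] [-3.14025083e+00 -2.50261663e-04 -1.89726787e+00] [ 4.74884217 -1.66508036  5.20435453] [-0.18601392 -0.51912246 -0.01991266] 0.4954585872483799
```

```bash
python3 -m creep '[[0,-0.001,0,0,0,0.02,1],[0,-0.001,0,0,0,0.04,1],[0,-0.001,0,0,0,0.06,1],[0,-0.001,0.0005,0,0,0.08,1],[0,-0.001,0.0005,0,0,0.08,1],[0,-0.001,0.0005,0,0,0.08,1],[0,-0.001,0.0005,0,0,0.08,1],[0,-0.001,0.0005,0,0,0.08,1]]'; python3 - <<'E'
from h import *;s=state();print(s['q'][5],s['tcp_pos'],s['ee_rot'],s['contact_force'],s['torque'],s['opening'])
E
```

```text
clock: 9.8
tcp_pos: [0.567, -0.0249, 0.0554]
ee_rot: [-3.14, -0.0, -2.065]
contact_force: [4.0, -1.1, 5.5]
opening: 0.492
gripper_force: 62.7
-1.1199837075000694 [ 0.56701609 -0.0248675   0.05536932] [-3.14048492e+00 -1.18725559e-04 -2.06511662e+00] [ 3.95958219 -1.11204282  5.54564133] [-0.31392423 -0.56840955 -0.02729265] 0.4919634237999632
```

```bash
python3 - <<'E'
from h import *
from rig import ctrl
p,d=ctrl.camera("scene")
cv2.imwrite("pics/nut2.png",cv2.resize(p[150:235,275:375],(800,600) ,interpolation=2)[:,:,::-1])
E
```

```text
(no output)
```

View pics/nut2.png

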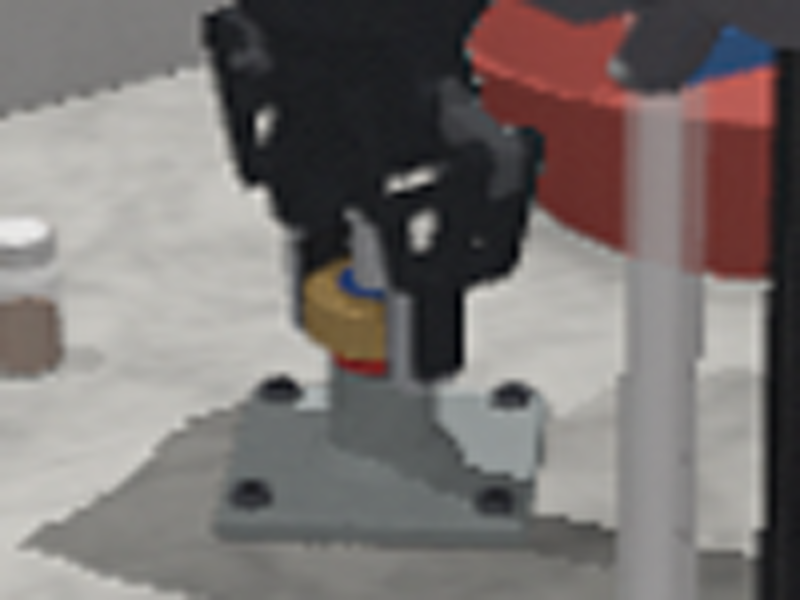

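The nut at (345,310) is held squarely and red washer still shows below it, so I keep turning in small steps.

```bash
python3 -m creep '[[-0.001,-0.002,0,0,0,0.03,1],[-0.001,-0.002,0,0,0,0.06,1],[-0.001,-0.002,0.0005,0,0,0.09,1],[-0.001,-0.002,0.001,0,0,0.12,1],[-0.001,-0.002,0.001,0,0,0.12,1],[-0.001,-0.002,0.001,0,0,0.12,1],[-0.001,-0.002,0.001,0,0,0.12,1],[-0.001,-0.002,0.001,0,0,0.12,1]]'; python3 - <<'E'
from h import *;s=state();print(s['q'][5],s['tcp_pos'],s['ee_rot'],s['contact_force'],s['torque'],s['opening'])
E
```

```text
clock: 10.65
tcp_pos: [0.5675, -0.0252, 0.0548]
ee_rot: [-3.141, -0.001, -2.317]
contact_force: [3.3, -2.3, 6.1]
opening: 0.494
gripper_force: 62.8
-0.8684934939099558 [ 0.56747447 -0.02517637  0.05479317] [-3.14098151e+00 -9.85894535e-04 -2.31681097e+00] [ 3.28165862 -2.25744877  6.11428311] [-0.45790254 -0.39004768 -0.0955768 ] 0.49437744877892054
```

```bash
python3 -m creep '[[0,-0.001,0,0,0,0.02,1],[0,-0.001,0,0,0,0.04,1],[0,-0.001,0.0005,0,0,0.06,1],[0,-0.001,0.0007,0,0,0.08,1],[0,-0.001,0.0007,0,0,0.08,1],[0,-0.001,0.0007,0,0,0.08,1],[0,-0.001,0.0007,0,0,0.08,1],[0,-0.001,0.0007,0,0,0.08,1]]'; python3 - <<'E'
from h import *;s=state();print(s['q'][5],s['tcp_pos'],s['ee_rot'],s['contact_force'],s['torque'],s['opening'])
E
```

```text
clock: 11.45
tcp_pos: [0.5677, -0.0254, 0.0544]
ee_rot: [-3.141, -0.001, -2.484]
contact_force: [1.6, -2.9, 6.1]
opening: 0.498
gripper_force: 62.8
-0.7015377079971247 [ 0.5677253  -0.0254375   0.05441114] [-3.14108558e+00 -9.11152982e-04 -2.48430002e+00] [ 1.64377757 -2.91369111  6.10586649] [-0.3950495  -0.35812987 -0.10690993] 0.49798972820584697
```

```bash
python3 -m creep '[[0,-0.001,0,0,0,0.02,1],[0,-0.001,0,0,0,0.04,1],[0,-0.001,0.0005,0,0,0.06,1],[0,-0.001,0.0005,0,0,0.08,1],[0,-0.001,0.0007,0,0,0.1,1],[0,-0.001,0.0007,0,0,0.1,1],[0,-0.001,0.0007,0,0,0.1,1],[0,-0.001,0.0007,0,0,0.1,1]]'; python3 - <<'E'
from h import *;s=state();print(s['q'][5],s['tcp_pos'],s['ee_rot'],s['contact_force'],s['torque'],s['opening'],s['joint_torque'][5])
E
```

```text
clock: 12.25
tcp_pos: [0.568, -0.0258, 0.054]
ee_rot: [-3.141, -0.001, -2.694]
contact_force: [2.0, -3.9, 5.4]
opening: 0.495
gripper_force: 62.8
-0.49273751312348674 [ 0.56803329 -0.02582579  0.05396598] [-3.14094240e+00 -8.27014813e-04 -2.69376460e+00] [ 2.00715254 -3.90843795  5.37498655] [-0.39019037 -0.46197378 -0.07339123] 0.49459551753504 -0.08737988770008087
```

```bash
python3 -m creep '[[0,0,0,0,0,0.02,1],[0,0,0,0,0,0.04,1],[0,0,0.0005,0,0,0.06,1],[0,0,0.0005,0,0,0.08,1],[0,0,0.001,0,0,0.1,1],[0,0,0.001,0,0,0.1,1],[0,0,0.001,0,0,0.1,1],[0,0,0.001,0,0,0.1,1]]'; python3 - <<'E'
from h import *;s=state();print(s['q'][5],s['tcp_pos'],s['ee_rot'],s['contact_force'],s['torque'],s['opening'],s['joint_torque'][5])
E
```

```text
clock: 13.05
tcp_pos: [0.5682, -0.0262, 0.0535]
ee_rot: [-3.14, -0.001, -2.903]
contact_force: [2.7, -4.4, 5.5]
opening: 0.497
gripper_force: 62.8
-0.2833034777845485 [ 0.56818463 -0.02621354  0.05349573] [-3.13992789e+00 -6.01234821e-04 -2.90343160e+00] [ 2.70773376 -4.37598609  5.45647062] [-0.57683732 -0.49785483 -0.04020932] 0.49679070139939707 -0.08492938242852688
```

```bash
python3 -m creep '[[0,0,0,0,0,0.02,1],[0,0,0,0,0,0.04,1],[0,0,0.0005,0,0,0.06,1],[0,0,0.0005,0,0,0.08,1],[0,0,0.001,0,0,0.1,1],[0,0,0.001,0,0,0.1,1],[0,0,0.001,0,0,0.1,1],[0,0,0.001,0,0,0.1,1]]'; python3 - <<'E'
from h import *;s=state();print(s['q'][5],s['tcp_pos'],s['ee_rot'],s['contact_force'],s['torque'],s['opening'],s['joint_torque'][5])
E
```

```text
clock: 13.85
tcp_pos: [0.5683, -0.0267, 0.053]
ee_rot: [-3.139, -0.0, -3.113]
contact_force: [3.4, -6.2, 4.8]
opening: 0.494
gripper_force: 62.8
-0.07389804102919934 [ 0.56828703 -0.02669144  0.05304987] [-3.13890832e+00 -3.91521316e-05 -3.11317117e+00] [ 3.37631743 -6.22896682  4.80456341] [-0.82437007 -0.57420775 -0.05370754] 0.49359453714070806 -0.08322800975292921
```

```bash
python3 -m creep '[[0,-0.002,0,0,0,0.02,1],[0,-0.002,0,0,0,0.04,1],[0,-0.002,0.0005,0,0,0.06,1],[0,-0.002,0.0005,0,0,0.08,1],[0,-0.002,0.001,0,0,0.1,1],[0,-0.002,0.001,0,0,0.1,1],[0,-0.002,0.001,0,0,0.1,1],[0,-0.002,0.001,0,0,0.1,1]]'; python3 - <<'E'
from h import *;s=state();print(s['q'][5],s['tcp_pos'],s['ee_rot'],s['contact_force'],s['torque'],s['opening'],s['joint_torque'][5])
E
```

```text
clock: 14.65
tcp_pos: [0.5683, -0.0272, 0.0526]
ee_rot: [-3.14, 0.0, 2.961]
contact_force: [3.1, -4.2, 6.0]
opening: 0.493
gripper_force: 62.8
0.13378034568888506 [ 0.56826498 -0.02719505  0.05256959] [-3.14000477e+00  2.84108192e-04  2.96086912e+00] [ 3.09950016 -4.1780913   6.01222604] [-0.54460991 -0.56115866 -0.10046447] 0.4926405554349514 -0.08870811900123954
```

```bash
python3 -m creep '[[0,0,0,0,0,0.02,1],[0,0,0,0,0,0.04,1],[0,0,0.0005,0,0,0.06,1],[0,0,0.0005,0,0,0.08,1],[0,0,0.001,0,0,0.1,1],[0,0,0.001,0,0,0.1,1],[0,0,0.001,0,0,0.1,1],[0,0,0.001,0,0,0.1,1]]'; python3 - <<'E'
from h import *;s=state();print(s['q'][5],s['tcp_pos'],s['ee_rot'],s['contact_force'],s['torque'],s['opening'],s['joint_torque'][5])
E
```

```text
clock: 15.45
tcp_pos: [0.5682, -0.0276, 0.0521]
ee_rot: [-3.139, 0.001, 2.751]
contact_force: [2.6, -5.3, 5.9]
opening: 0.502
gripper_force: 62.8
0.3432261980266204 [ 0.56815854 -0.02764078  0.0520927 ] [-3.13920878e+00  7.98988095e-04  2.75112330e+00] [ 2.6163596  -5.26713578  5.90832392] [-0.74384482 -0.57631515 -0.07727394] 0.5022639463669968 -0.08851710241287947
```

```bash
python3 -m creep '[[0,0,0,0,0,0.02,1],[0,0,0,0,0,0.04,1],[0,0,0.0005,0,0,0.06,1],[0,0,0.0005,0,0,0.08,1],[0,0,0.001,0,0,0.1,1],[0,0,0.001,0,0,0.1,1],[0,0,0.001,0,0,0.1,1],[0,0,0.001,0,0,0.1,1]]'; python3 - <<'E'
from h import *;s=state();print(s['q'][5],s['tcp_pos'],s['ee_rot'],s['contact_force'],s['torque'],s['opening'],s['joint_torque'][5])
E
```

```text
clock: 16.25
tcp_pos: [0.5679, -0.028, 0.0517]
ee_rot: [-3.139, 0.001, 2.542]
contact_force: [3.0, -7.6, 6.6]
opening: 0.501
gripper_force: 62.9
0.5525922299544891 [ 0.56793733 -0.02803676  0.05167121] [-3.13850525e+00  1.49676056e-03  2.54153478e+00] [ 2.97007193 -7.57520816  6.62288625] [-0.94942184 -0.53553952 -0.06539534] 0.500674091825164 -0.057084469590336084
```

```bash
python3 -m creep '[[-0.001,-0.001,0,0,0,0.02,1],[-0.001,-0.002,0,0,0,0.04,1],[-0.001,-0.003,0.0005,0,0,0.06,1],[-0.001,-0.003,0.0005,0,0,0.08,1],[-0.001,-0.003,0.001,0,0,0.1,1],[-0.001,-0.003,0.001,0,0,0.1,1],[-0.001,-0.003,0.001,0,0,0.1,1],[-0.001,-0.003,0.001,0,0,0.1,1]]'; python3 - <<'E'
from h import *;s=state();print(s['q'][5],s['tcp_pos'],s['ee_rot'],s['contact_force'],s['torque'],s['opening'],s['joint_torque'][5])
E
```

```text
clock: 17.05
tcp_pos: [0.5676, -0.0285, 0.0514]
ee_rot: [-3.141, 0.001, 2.333]
contact_force: [1.2, -2.8, 7.5]
opening: 0.497
gripper_force: 63.0
0.758885966587062 [ 0.56762161 -0.02845456  0.05138974] [-3.14063766e+00  7.67461941e-04  2.33328433e+00] [ 1.2018535  -2.80948428  7.54258686] [-0.39002413 -0.50074709  0.09109111] 0.49713915289923294 0.12113691307604313
```

Torque has jumped, so this looks like the touch. Smaller steps from here.

```bash
python3 -m creep '[[0,0,0,0,0,0.01,1],[0,0,0,0,0,0.02,1],[0,0,0,0,0,0.03,1],[0,0,0,0,0,0.04,1],[0,0,0,0,0,0.04,1],[0,0,0,0,0,0.04,1],[0,0,0,0,0,0.04,1],[0,0,0,0,0,0.04,1]]'; python3 - <<'E'
from h import *;s=state();print(s['q'][5],s['tcp_pos'],s['ee_rot'],s['contact_force'],s['torque'],s['opening'],s['joint_torque'][5])
E
```

```text
clock: 17.85
tcp_pos: [0.5675, -0.0286, 0.0513]
ee_rot: [-3.14, 0.001, 2.25]
contact_force: [1.6, -3.6, 7.9]
opening: 0.495
gripper_force: 63.0
0.8422171233633107 [ 0.56750768 -0.02856774  0.05132926] [-3.14032684e+00  9.66276300e-04  2.24993134e+00] [ 1.60835413 -3.56065891  7.90116421] [-0.50395389 -0.57381647  0.25843169] 0.4948581599607838 0.27747432701289654
```

```bash
python3 -m creep '[[0,0,0,0,0,0.01,1],[0,0,0,0,0,0.02,1],[0,0,0,0,0,0.03,1],[0,0,0,0,0,0.03,1],[0,0,0,0,0,0.03,1],[0,0,0,0,0,0.03,1],[0,0,0,0,0,0.03,1],[0,0,0,0,0,0.03,1]]'; python3 - <<'E'
from h import *;s=state();print(s['q'][5],s['tcp_pos'],s['ee_rot'],s['contact_force'],s['torque'],s['opening'],s['joint_torque'][5])
E
```

```text
clock: 18.65
tcp_pos: [0.5674, -0.0287, 0.0512]
ee_rot: [-3.14, 0.001, 2.187]
contact_force: [0.8, -4.1, 6.7]
opening: 0.495
gripper_force: 63.0
0.9048306148445222 [ 0.56741153 -0.02865721  0.05123668] [-3.14010780e+00  1.08611871e-03  2.18726570e+00] [ 0.83537456 -4.13247401  6.73734572] [-0.61013336 -0.54805801  0.30435675] 0.49506852013361896 0.35430933348834515
```

```bash
python3 -m creep '[[0,0,0,0,0,0.01,1],[0,0,0,0,0,0.016,1],[0,0,0,0,0,0.016,1],[0,0,0,0,0,0.016,1],[0,0,0,0,0,0.016,1],[0,0,0,0,0,0.016,1],[0,0,0,0,0,0.016,1],[0,0,0,0,0,0.016,1]]'; python3 - <<'E'
from h import *;s=state();print(s['q'][5],s['tcp_pos'],s['ee_rot'],s['contact_force'],s['torque'],s['opening'],s['joint_torque'][5])
E
```

```text
clock: 19.45
tcp_pos: [0.5674, -0.0287, 0.0512]
ee_rot: [-3.14, 0.001, 2.154]
contact_force: [-0.1, -5.4, 7.1]
opening: 0.5
gripper_force: 63.0
0.9378565936585144 [ 0.56735132 -0.0287103   0.05120017] [-3.13992260e+00  1.25043719e-03  2.15426390e+00] [-0.05311556 -5.43071726  7.08546703] [-0.59829413 -0.57325449  0.56561697] 0.4999565852503368 0.5424031242728233
```

The torque is 0.55 N m at rest, firmly locked and well under 1 N m. Open the gripper and lift.

```bash
python3 -m creep '[[0,0,0,0,0,0,-1],[0,0,0,0,0,0,-1],[0,0,0,0,0,0,-1],[0,0,0,0,0,0,-1],[0,0,0,0,0,0,-1],[0,0,-0.06,0,0,0,-1],[0,0,-0.14,0,0,0,-1],[0,0,-0.23,0,0,0,-1]]';python3 -m creep '[[0,0,-0.06,0,0,0,-1],[0,0,-0.12,0,0,0,-1],[0,0,-0.12,0,0,0,-1],[0,0,-0.12,0,0,0,-1],[0,0,-0.12,0,0,0,-1],[0,0,-0.12,0,0,0,-1],[0,0,-0.12,0,0,0,-1],[0,0,-0.12,0,0,0,-1]]'; python3 - <<'E'
from h import *;s=state();print(s['q'],s['tcp_pos'],s['ee_rot'],s['contact_force'],s['torque'],s['opening'],s['joint_torque'][5])
sh([[.565,-.027,.2],[.533,.224,.2],[.533,.224,.02]],s)
E
```

```text
clock: 20.25
tcp_pos: [0.5666, -0.0277, 0.1659]
ee_rot: [-3.139, -0.002, 2.152]
contact_force: [0.8, -0.5, 0.0]
opening: 0.999
gripper_force: 0.0
clock: 21.05
tcp_pos: [0.5675, -0.0278, 0.225]
ee_rot: [-3.14, -0.001, 2.152]
contact_force: [-0.3, -0.2, 0.2]
opening: 0.997
gripper_force: 0.0
[-4.89898192e-02  3.42624631e-01 -6.43313805e-02  1.16545282e+00
  1.70035745e-05  9.40343733e-01] [ 0.56751177 -0.0278193   0.22504636] [-3.14030016e+00 -9.64319986e-04  2.15225846e+00] [-0.25823213 -0.20374729  0.15935423] [ 0.00216023 -0.00043968  0.00272217] 0.9973107649621495 -3.678961775221978e-05
[ 0.565 -0.027  0.2  ] [0.004, -0.003, 0.05]
[0.533 0.224 0.2  ] [0.459, 0.219, 0.05]
[0.533 0.224 0.02 ] [0.458, 0.219, 0.41]
```

```bash
python3 -m creep '[[0.06,0.03,0,0,0,0,-1],[0.12,0.06,0,0,0,0,-1],[0.18,0.09,0,0,0,0,-1],[0.24,0.12,0,0,0,0,-1],[0.3,0.145,0,0,0,0,-1],[0.36,0.17,0,0,0,0,-1],[0.42,0.2,0,0,0,0,-1],[0.458,0.219,0,0,0,0,-1]]'; python3 - <<'E'
from h import *
D=np.array([[-.869,.5645,-.0253],[-1.392,.5655,-.0247],[-1.645,.5661,-.0246],[-1.897,.5667,-.0247],[-2.065,.5670,-.0249],[-2.317,.5675,-.0252],[-2.484,.5677,-.0254],[-2.694,.5680,-.0258],[-2.903,.5682,-.0262],[-3.113,.5683,-.0267],[2.961,.5683,-.0272],[2.751,.5682,-.0276],[2.542,.5679,-.028],[2.333,.5676,-.0285],[2.154,.5674,-.0287]])
A=[];b=[]
for w,x,y in D:
    A+=[[1,0,np.cos(w),np.sin(w)],[0,1,np.sin(w),-np.cos(w)]];b+=[x,y]
r=np.linalg.lstsq(np.array(A),np.array(b),rcond=None);print("centre,e_tool",r[0],np.sqrt(r[1]/30))
s=state();print(s['q'],s['tcp_pos'],s['ee_rot']);sh([[.534,.2225,.1],[.534,.2225,.022]],s)
E
```

```text
clock: 21.85
tcp_pos: [0.5331, 0.2258, 0.2256]
ee_rot: [-3.142, -0.001, 2.154]
contact_force: [0.3, -0.9, -0.7]
opening: 0.999
gripper_force: 0.0
centre,e_tool [ 5.66039398e-01 -2.68876530e-02 -2.24456354e-03  1.17964347e-04] [3.6355389e-05]
[ 4.00370701e-01  3.59795275e-01 -3.68005354e-02  1.17434636e+00
  5.43154858e-04  1.38805350e+00] [0.53310416 0.22580829 0.22562   ] [-3.14154795e+00 -5.60613684e-04  2.15390980e+00]
[0.534 0.222 0.1  ] [-0.007, -0.002, 0.251]
[0.534 0.222 0.022] [-0.007, -0.002, 0.407]
```

The circle fit puts the post axis at (0.5660, -0.0269) with 0.04 mm residual. The camera bias that implies corrects the cap to about (0.535, 0.2215). Descend onto the cap.

```bash
python3 -m creep '[[-0.01,-0.001,0.05,0,0,0,-1],[-0.01,-0.001,0.12,0,0,0,-1],[-0.01,-0.001,0.2,0,0,0,-1],[-0.01,-0.001,0.27,0,0,0,-1],[-0.01,-0.001,0.34,0,0,0,-1],[-0.01,-0.001,0.38,0,0,0,-1],[-0.01,-0.001,0.405,0,0,0,-1],[-0.01,-0.001,0.405,0,0,0,-1]]'; python3 -m creep '[[0,0,0,0,0,0,0],[0,0,0,0,0,0,0],[0,0,0,0,0,0,1],[0,0,0,0,0,0,1],[0,0,0,0,0,0,1],[0,0,0,0,0,0,1],[0,0,0,0,0,0,1],[0,0,0,0,0,0,1]]'; python3 - <<'E'
from h import *
from rig import ctrl
s=ctrl.read_state();print(s['tcp_pos'],s['ee_rot'],s['contact_force'],s['torque'],s['opening'],s['gripper_force'])
p,d=ctrl.camera("scene");cv2.imwrite("pics/cap1.png",cv2.resize(p[160:300,200:360],(640,560),interpolation=2)[:,:,::-1])
E
```

```text
clock: 22.65
tcp_pos: [0.5346, 0.2186, 0.0216]
ee_rot: [-3.138, -0.001, 2.152]
contact_force: [-0.8, -0.3, -0.3]
opening: 1.0
gripper_force: 0.0
clock: 23.45
tcp_pos: [0.537, 0.2196, 0.0248]
ee_rot: [3.139, 0.001, 2.152]
contact_force: [-1.4, -1.0, 5.3]
opening: 0.357
gripper_force: 59.1
[0.53696589 0.21959292 0.02482179] [3.13909341e+00 5.20263141e-04 2.15224924e+00] [-1.44637395 -0.9846803   5.29039428] [-0.05026881  0.13578717 -0.04923941] 0.35730464590860106 59.0697580575943
```

View pics/cap1.png

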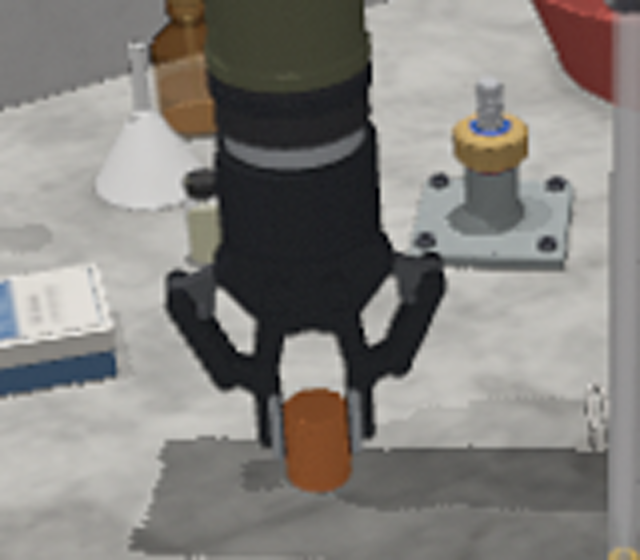

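The cap at (318,440) is held between the pads, and in the background the nut sits down with no red visible. Lift the cap and carry it over, turning 90° so the camera can check the remaining axis.

```bash
python3 -m creep '[[0,0,-0.03,0,0,0,1],[0,0,-0.1,0,0,0,1],[0,0,-0.18,0,0,0,1],[0,0,-0.26,0,0,0,1],[-0.05,-0.025,-0.34,0,0,0,1],[-0.1,-0.05,-0.38,0,0,0,1],[-0.16,-0.08,-0.38,0,0,0,1],[-0.22,-0.11,-0.38,0,0,0,1]]'; python3 -m creep '[[-0.06,-0.03,0,0,0,-0.06,1],[-0.12,-0.06,0,0,0,-0.12,1],[-0.18,-0.09,0,0,0,-0.18,1],[-0.22,-0.11,0,0,0,-0.24,1],[-0.224,-0.112,0,0,0,-0.3,1],[-0.224,-0.112,0,0,0,-0.36,1],[-0.224,-0.112,0,0,0,-0.42,1],[-0.224,-0.112,0,0,0,-0.48,1]]';  python3 -m creep '[[0,0,0,0,0,-0.07,1],[0,0,0,0,0,-0.14,1],[0,0,0,0,0,-0.21,1],[0,0,0,0,0,-0.27,1],[0,0,0,0,0,-0.27,1],[0,0,0,0,0,-0.27,1],[0,0,0,0,0,-0.27,1],[0,0,0,0,0,-0.27,1]]'; python3 - <<'E'
from h import *
s=state();print(s['q'],s['tcp_pos'],s['ee_rot'],s['contact_force'],s['torque'],s['opening'],s['gripper_force'])
sh([[.566,-.0269,.17]],s)
E
```

```text
clock: 24.3
tcp_pos: [0.5511, 0.0962, 0.2149]
ee_rot: [3.139, 0.001, 2.153]
contact_force: [-0.4, -0.1, 0.5]
opening: 0.36
gripper_force: 59.4
clock: 25.1
tcp_pos: [0.5649, -0.0275, 0.2134]
ee_rot: [3.142, -0.0, -3.121]
contact_force: [-0.4, -0.2, -0.2]
opening: 0.353
gripper_force: 59.2
clock: 25.9
tcp_pos: [0.5651, -0.0273, 0.2134]
ee_rot: [-3.142, 0.0, -2.561]
contact_force: [-0.2, 0.3, -0.4]
opening: 0.354
gripper_force: 59.2
[-4.82519107e-02  3.42759824e-01 -9.49759909e-02  1.13301554e+00
 -8.57218653e-06 -6.28630353e-01] [ 0.56514987 -0.0272934   0.21342297] [-3.14155928e+00  3.13309067e-05 -2.56121421e+00] [-0.21056194  0.30160075 -0.3949531 ] [-0.01431943 -0.03910055 -0.03999848] 0.3544830652828106 59.23534333705902
[ 0.566 -0.027  0.17 ] [-0.002, -0.0, 0.087]
```

```bash
python3 -m creep '[[-0.002,0,0.04,0,0,0,1],[-0.002,0,0.08,0,0,0,1],[-0.002,0,0.11,0,0,0,1],[-0.002,0,0.126,0,0,0,1],[-0.002,0,0.126,0,0,0,1],[-0.002,0,0.126,0,0,0,1],[-0.002,0,0.126,0,0,0,1],[-0.002,0,0.126,0,0,0,1]]'; python3 - <<'E'
from h import *
from rig import ctrl
s=ctrl.read_state();print(s['tcp_pos'],s['ee_rot'],s['opening'])
p,d=ctrl.camera("scene");i=ctrl.camera_info("scene")
c,b=mask(p,(3,130,50),(14,255,255),(290,140,360,230));print(cv2.boundingRect(c))
for v in np.unique(np.nonzero(b)[0]):
    u=np.nonzero(b[v])[0];print(v,u.min(),u.max(),end="; ")
z=s['tcp_pos'][2]-.0248
for X in([.5645,-.0252],[.566,-.0269],[.5635,-.0225]): print(X,px(i,[*X,z]),px(i,[*X,z+.02]),"tip",px(i,[*X,.097]),px(i,[*X,.08]))
g=cv2.cvtColor(p,cv2.COLOR_RGB2HSV)
for v in range(188,206,2): print(v,p[v,312:336].sum(1)//3)
cv2.imwrite("pics/over.png",cv2.resize(p[140:230,270:380],(770,630)[:2] if 0 else (733,600),interpolation=0)[:,:,::-1])
E
```

```text
clock: 26.7
tcp_pos: [0.5667, -0.0268, 0.1513]
ee_rot: [-3.141, 0.001, -2.56]
contact_force: [0.1, -0.8, -0.7]
opening: 0.355
gripper_force: 59.3
[ 0.56668591 -0.02675077  0.15134267] [-3.14054729e+00  1.47554400e-03 -2.56023495e+00] 0.35452838021612715
(317, 150, 14, 20)
140 348 349; 141 346 346; 144 335 335; 150 316 330; 151 316 330; 152 316 330; 153 316 330; 154 316 330; 155 316 330; 156 316 330; 157 316 329; 158 316 346; 159 316 329; 160 316 329; 161 316 329; 162 316 338; 163 316 329; 164 328 329; 165 317 329; 166 317 341; 167 317 346; 168 317 329; 169 318 341; 173 343 343; 175 352 352; 179 352 352; 181 352 352; [0.5645, -0.0252] [321.72685597 168.25322266] [321.52477166 159.99763137] tip [322.01906213 180.19049094] [322.1838993  186.92445427]
[0.566, -0.0269] [321.47492883 167.83148763] [321.27096499 159.58487882] tip [321.76986225 179.7561531 ] [321.93624288 186.48320811]
[0.5635, -0.0225] [321.57339361 168.81318685] [321.36956689 160.54596651] tip [321.8681068  180.76676575] [322.03435173 187.50966694]
188 [185 183 182 183 181 179 150 122 124 123 119 116 109 114 143 156 177 18
[... 151 characters left out ...]
 104  99  87  70  97 111 117 114  88  68  66  78  83  82
  80  84 180 191 189 189]
194 [175 112  94 105 110 110 110 108 108 102  98  98 104 107 106  92  99  92
  84  79 182 191 186 184]
196 [201 134  81  89  90  88  96 108 111 110 108 108 106 100  96  89  86  85
  81  76 185 194 189 186]
198 [191 136  86  86  89  86  89  89  93  90  88  89  89  91  88  86  85  85
  80  81 184 195 191 187]
200 [190 194 158 114  90  87  89  91  89  91  86  89  91  91  89  85  84  86
 148 189 192 187 185 183]
202 [195 194 195 179 116  77  87  95  88  86  86  88  90  84  74  67  79 128
 182 185 180 177 175 176]
204 [142 156 155 134  93  84  88  90  92  94  95  95  95  93  93  89  81 128
 181 187 183 179 180 180]
```

View pics/over.png

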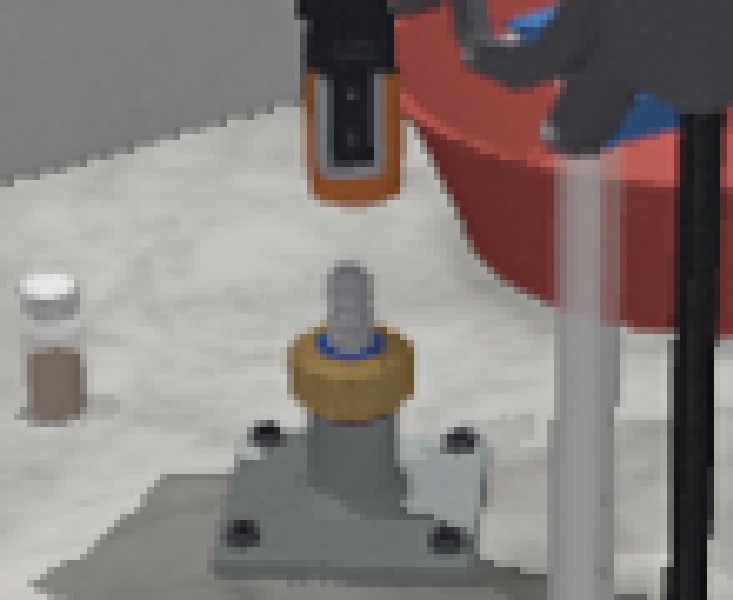

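The cap axis is at column 354 of the crop and the post axis at about 351, so the cap is about 1.5 mm off along tool x. Correct that and lower.

```bash
python3 -m creep '[[-0.003,0,0,0,0,0,1],[-0.003,0,0.02,0,0,0,1],[-0.003,0,0.04,0,0,0,1],[-0.003,0,0.055,0,0,0,1],[-0.003,0,0.07,0,0,0,1],[-0.003,0,0.08,0,0,0,1],[-0.003,0,0.086,0,0,0,1],[-0.003,0,0.086,0,0,0,1]]'; python3 - <<'E'
from h import *
s=state();print(s['tcp_pos'],s['ee_rot'],s['contact_force'],s['torque'],s['opening'])
E
```

```text
clock: 27.55
tcp_pos: [0.5669, -0.0259, 0.1068]
ee_rot: [3.141, -0.001, -2.56]
contact_force: [0.2, 0.0, 0.8]
opening: 0.355
gripper_force: 59.3
[ 0.56691577 -0.02589752  0.10682607] [ 3.14104767e+00 -8.03398311e-04 -2.56010942e+00] [0.1827562  0.04384422 0.81939135] [ 0.010643   -0.04673804  0.04045238] 0.3549314385500925
```

Inside with no side force. Lower the last few mm slowly.

```bash
python3 -m creep '[[0,0,0.001,0,0,0,1],[0,0,0.002,0,0,0,1],[0,0,0.003,0,0,0,1],[0,0,0.004,0,0,0,1],[0,0,0.005,0,0,0,1],[0,0,0.006,0,0,0,1],[0,0,0.006,0,0,0,1],[0,0,0.006,0,0,0,1]]'; python3 - <<'E'
from h import *
s=state();print(s['tcp_pos'],s['ee_rot'],s['contact_force'],s['torque'],s['opening'])
E
```

```text
clock: 28.35
tcp_pos: [0.5673, -0.0259, 0.1044]
ee_rot: [-3.142, -0.0, -2.56]
contact_force: [-0.2, -0.0, -0.9]
opening: 0.355
gripper_force: 59.3
[ 0.56725121 -0.02591633  0.10438023] [-3.14157953e+00 -3.05959679e-05 -2.56012978e+00] [-0.23936495 -0.02342498 -0.87820779] [-0.00259231 -0.02645131  0.04786951] 0.3553218420287327
```

```bash
python3 -m creep '[[0,0,0.001,0,0,0,1],[0,0,0.002,0,0,0,1],[0,0,0.003,0,0,0,1],[0,0,0.004,0,0,0,1],[0,0,0.004,0,0,0,1],[0,0,0.004,0,0,0,1],[0,0,0.004,0,0,0,1],[0,0,0.004,0,0,0,1]]'; python3 - <<'E'
from h import *
s=state();print(s['tcp_pos'],s['ee_rot'],s['contact_force'],s['torque'],s['opening'])
E
```

```text
clock: 29.15
tcp_pos: [0.5674, -0.0259, 0.1037]
ee_rot: [-3.141, 0.001, -2.56]
contact_force: [-3.0, -0.3, 7.4]
opening: 0.355
gripper_force: 60.0
[ 0.56737518 -0.02592764  0.10372845] [-3.14096988e+00  8.44098876e-04 -2.56013474e+00] [-3.03777372 -0.29308307  7.42506429] [ 0.01667605  0.55086778 -0.00439988] 0.355358830922681
```

It seats at exactly the expected height (TCP 0.1037, 7 N). Ease off, open, then lift straight up.

```bash
python3 -m creep '[[0,0,-0.002,0,0,0,1],[0,0,-0.002,0,0,0,0.1],[0,0,-0.002,0,0,0,-0.2],[0,0,-0.002,0,0,0,-0.5],[0,0,-0.002,0,0,0,-1],[0,0,-0.002,0,0,0,-1],[0,0,-0.002,0,0,0,-1],[0,0,-0.002,0,0,0,-1]]'; python3 -m creep '[[0,0,-0.02,0,0,0,-1],[0,0,-0.06,0,0,0,-1],[0,0,-0.12,0,0,0,-1],[0,0,-0.2,0,0,0,-1],[0,0,-0.28,0,0,0,-1],[0,0,-0.36,0,0,0,-1],[0,0,-0.36,0,0,0,-1],[0,0,-0.36,0,0,0,-1]]'; python3 - <<'E'
from h import *
from rig import ctrl
s=ctrl.read_state();print(s['tcp_pos'],s['contact_force'],s['opening'])
p,d=ctrl.camera("scene");i=ctrl.camera_info("scene")
c,b=mask(p,(3,130,50),(14,255,255),(300,160,345,200));print(cv2.boundingRect(c),px(i,[.5645,-.0252,.121]),px(i,[.5645,-.0252,.079]))
v,u=np.nonzero(b);P=np.array([pt(i,a,e,d[e,a]) for a,e in zip(u,v)]);print("top z",np.percentile(P[:,2],[2,90,98]))
cv2.imwrite("pics/end.png",cv2.resize(p[130:290,200:400],(750,600),interpolation=2)[:,:,::-1])
E
```

```text
clock: 29.95
tcp_pos: [0.5672, -0.0259, 0.1033]
ee_rot: [3.142, -0.0, -2.56]
contact_force: [0.6, -0.3, 0.3]
opening: 0.999
gripper_force: 0.0
clock: 30.75
tcp_pos: [0.568, -0.0259, 0.2853]
ee_rot: [-3.139, 0.003, -2.56]
contact_force: [-0.5, -0.5, 0.5]
opening: 1.001
gripper_force: 0.0
[ 0.56804758 -0.02593748  0.2853067 ] [-0.46454748 -0.47963943  0.45418423] 1.0012105088219336
(316, 168, 14, 22) [321.78224472 170.51597557] [322.19352183 187.31755576]
top z [0.08024741 0.12091643 0.12172342]
```

View pics/end.png

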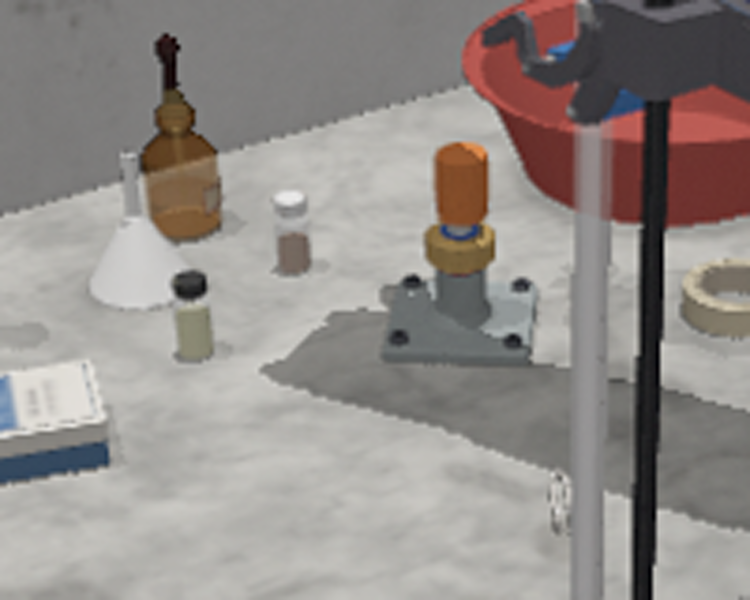

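The cap stands upright on the post at (461,185), with its top at z = 0.121 as it must be when fully down. The nut is seated at (460,248), and the vials, box and tape look undisturbed.

```bash
python3 -m creep '[[0,0,0,0,0,0,-1],[0,0,0,0,0,0,-1],[0,0,0,0,0,0,-1],[0,0,0,0,0,0,-1],[0,0,0,0,0,0,-1],[0,0,0,0,0,0,-1],[0,0,0,0,0,0,-1],[0,0,0,0,0,0,-1]]'; python3 -c "
from rig import ctrl;print(ctrl.close_job())"
```

```text
clock: 31.6
tcp_pos: [0.5673, -0.0259, 0.2834]
ee_rot: [-3.142, 0.0, -2.56]
contact_force: [0.2, -0.4, 0.3]
opening: 1.0
gripper_force: 0.0
the job is handed in; nothing more can be done
None
```

The job is handed in at 31.6 s: the nut is tight on the washer (last reading about 0.55 N m, a little over the 0.3–0.5 aimed for but well under 1), the cap sits upright and fully down on the post, and the vials, box and tape were not touched.

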